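# Gauge the depth of a blind bore and lock the spindle

### The arm

A 6-joint arm with a two-finger parallel gripper is mounted at the origin on the work surface. World frame = base frame: x ahead of the robot, y to its left, z up, the work surface at z = 0. Lengths are in m, angles in degrees, forces in N, time in s.
With the tool pointing down it reaches from about 0.375 to 0.925 m from the base axis. Payload 5.7 kg.
Tool frame: the origin (TCP) lies on the front face of the gripper's body, between the roots of the fingers; the fingertips stand 80 mm ahead of it and the grasp point (between the pads) lies 61 mm ahead of it; z points along the fingers, y is the line along which they close (so a half turn about z gives the same grasp; the last joint's range is limited). The gripper opens to 88 mm and grips with 3 to 60 N. Pads are 20 mm wide; open, the fingers measure 115 mm over their backs; the gripper's body (75 mm by 178 mm) begins 61 mm behind the grasp point.
Start: joints at [69.895, 20.558, 86.54, -0, 72.909, -6.595], TCP at [0.14, 0.583, 0.303] pointing down, gripper open.
Joint ranges: [-170.27, 170.27], [-57.76, 135], [12.27, 136.19], [-55.21, 235.2], [11.17, 155.16], [-170.74, 170.74]. Speed limits (degrees/s): [136.94, 136.94, 180, 180, 180, 180].

### API

Orientations are given as a 3x3 rotation matrix whose columns are the frame's x, y, z axes.
In Python, from station import arm, sensors, optics gives the robot as it stands. The module is installed in compiled form; this text tells all that it offers. Calls block until the motion is done:
- arm.move_to(position, orientation): joint-space move of the TCP to a pose.
- arm.move_linear(position, rotation=None, velocity=0.15): straight line of the TCP; rotation=None keeps the orientation; velocity is the mean speed in m/s.
- arm.move_joints(angles): joint-space move.
- arm.let_go() and arm.grasp(): open the fingers fully, or close them until they stop; the grip force is fixed at half the most.
- arm.pause(seconds).
- arm.solve_ik(position, orientation): joint angles nearest the present ones, or None.
- sensors.state(): the state.
- optics.get_image(name): name is "scene" or "top"; returns (picture, depth): 400x640x3 uint8, red, green, blue; 400x640 float32, m along the optical axis (not along the pixel's ray), 0 where there is no reading.
- optics.camera_params(name): a dict with "fx", "fy", "cx", "cy" (pixels), "k1" (the pictures are not rectified: a ray, as slopes to the right and down, at radius r is drawn at 1 + k1 r^2 times it, then the intrinsics apply), "T" (4x4, takes a point from camera to world coordinates). Camera axes: x right, y down, z forward; pixel columns grow to the right and rows downward; lengths in m; the calibration is good to about 2 mm. A picture is of the moment at which its call begins. camera_params takes no time and is no camera call.
A pose or a line that the arm cannot do raises arm.PlanningError and nothing moves.
- arm.hand_in(): hands the job in; it is judged then, once.
The state is a dict: "clock": time; "joints": joint angles; "joint_vel": joint speeds; "joint_torque": joint torques, N m; "ee_pos": TCP position; "tcp_rot": TCP orientation; "contact_force": force on the tool from outside, world axes, zero at the start; "moment": the same for the moment, N m; "opening": opening from 0.0 (shut) to 1.0 (fully open); "finger_force": force on a finger pad.
Only numpy, scipy, OpenCV 4.12 (cv2) and the standard library are available. Lean on these libraries where they do the work, as an engineer would, in place of code of your own. Each camera call takes 0.05 s, during which the arm holds its last target. There are 200 camera calls.

### The job

Measure how deep the brass cup's blind bore is with the bench depth gauge: take hold of the red bar knob, lower the spring-return spindle until its sprung tip touches the bottom of the bore and is pushed in a little, never hard, and holding it there turn the knob clockwise (seen from above) to its stop so that it locks. Then let go: the spindle must stay down with its tip still on the bottom, and the bur block, shears and jar must be left where they are.

Things in the scene. Friction and masses are not known exactly. Their poses are not given: they have to be found in the camera images.
- stand: Depth-gauge stand fixed to the bench. Origin on the bench directly under the spindle axis; z up. Grey base plate from x = -90 to +45 mm, 105 wide, 15 thick; steel column 26 mm across at x = -66; blue head 118 x 52 mm from z = 115 to 150 (x = -90 to +28).
- cup_mouth (a point): Centre of the mouth of the brass cup (52 mm across, 58 at the rim), clamped to the plate, on the spindle axis, 75 mm above the bench. Its blind bore is 26 mm wide and 20 to 50 mm deep: the depth differs each time and the bottom is not among the given poses.
- spindle (a joint): How far the vertical 18 mm steel spindle is lowered, m: 0 at the top stop, 0.066 at most. A return spring pushes it up with about 2.5 to 5 N all the way and takes it back to the top if it is let go unlocked; touching bottom adds to that force.
- plunger: Brass contact tip at the spindle's lower end, 8 mm across, round end. Origin at its lowest point, 13 mm above the cup's mouth with the spindle up. It is cushioned: on the bottom it slides up into the spindle against a spring, 3 mm at most, 1 N at first touch, 4 N fully in, then rigid. Half in is best: opening the gripper can lift the locked spindle by about 0.5 mm.
- knob_grip (a point): Grip point of the lock knob on the spindle's top, 251 mm above the bench with the spindle up; moves with it. Red upright bar 44 mm long (its x), 14 mm thick (its y: close the fingers along this), from 22 mm below to 12 mm above this point, on a black disc 46 mm across. Turns with the knob about the spindle axis.
- lock (a joint): Turn of the knob, rad, growing clockwise seen from above: 0 to 0.3 at the start (free), hard stop at 1.4. From about 0.6 on an eccentric clamps the spindle in the head, ever harder (still under 0.2 N m to turn); it stays where it is left. Turn it to the stop, but do not force it beyond.
- bur_block: Bystander: wooden block with burs, 75 x 115 x 36 mm (burs up to 70 mm high), loose. Origin at the centre of its underside.
- shears: Bystander: small blue-handled shears lying flat, about 160 x 70 x 11 mm, loose. Origin at its underside near the pivot.
- jar: Bystander: amber jar, 44 mm across and 55 mm high, loose. Origin at the centre of its underside.

How it is judged (in metres and radians):
On the way:
1. the tip touches the bottom of the bore while the knob is still unlocked (contact force between plunger and anything else above 0.2 N and z of plunger in the frame of cup_mouth below -0.015 m and value of joint lock below 0.6 rad), for 0.2 s.
At the end, for the whole second after the job is handed in: The knob is turned to at least 1.1 rad (stop at 1.4) and, with the robot off, the spindle stays down at rest with the tip still pressing on the bottom of the bore (more than 0.2 N, tip more than 15 mm below the mouth) (value of joint lock above 1.1 rad and contact force between plunger and anything else above 0.2 N and z of plunger in the frame of cup_mouth below -0.015 m and linear speed of plunger below 0.005 m/s); the robot touches nothing.
It fails at once if the tip is rammed: more than 10 N between it and anything (contact force between plunger and anything else above 10 N).
It fails at once if the bur block, shears or jar is moved by more than 20 mm (distance of any of bur_block, shears, jar from where it was at the start of the episode above 0.02 m).
It also fails if it takes over 64 s, if anything falls off the work surface, if the arm or the gripper's body presses on something with over 40 N, if the wrist force passes 120 N, or if a joint passes its speed limit or range.

## Working session

There is one attempt and no reset: what is moved stays moved. The work goes in short steps, each a Python script; the robot and the scene stay as the last script left them, time stands still between calls to the robot, and variables do not carry over. Pictures are saved under pics/ and viewed, at most 10 in all, crops included, and the job is handed in when it is done.

```bash
mkdir -p pics
cat > h.py <<'E'
import numpy as np, cv2
from station import arm, sensors, optics
def ray(name,u,v):
    p=optics.camera_params(name); x=(u-p["cx"])/p["fx"]; y=(v-p["cy"])/p["fy"]
    a,b=x,y
    for _ in range(20):
        s=1+p["k1"]*(a*a+b*b); a,b=x/s,y/s
    T=np.array(p["T"]); return T[:3,3],T[:3,:3]@np.array([a,b,1.0])
def tri(n1,p1,n2,p2):
    o1,d1=ray(n1,*p1);o2,d2=ray(n2,*p2)
    s=np.linalg.lstsq(np.c_[d1,-d2],o2-o1,rcond=None)[0]
    a,b=o1+s[0]*d1,o2+s[1]*d2
    return (a+b)/2,np.linalg.norm(a-b)
def cloud(name,depth):
    p=optics.camera_params(name);h,w=depth.shape
    v,u=np.mgrid[0:h,0:w]; x=(u-p["cx"])/p["fx"];y=(v-p["cy"])/p["fy"];a,b=x,y
    for _ in range(20):
        s=1+p["k1"]*(a*a+b*b); a,b=x/s,y/s
    c=np.stack([a*depth,b*depth,depth],-1);T=np.array(p["T"])
    return c@T[:3,:3].T+T[:3,3]
E
python3 - <<'E'
from h import *
for n in("scene","top"):
    im,d=optics.get_image(n); np.savez(f"{n}0.npz",im=im,d=d); cv2.imwrite(f"pics/{n}0.png",im[...,::-1]); p=optics.camera_params(n); print(n,{k:np.round(x,3).tolist() for k,x in p.items()})
    P=cloud(n,d); hsv=cv2.cvtColor(im,cv2.COLOR_RGB2HSV).astype(int)
    m=((hsv[...,0]<6)|(hsv[...,0]>174))&(hsv[...,1]>150)&(hsv[...,2]>60)&(d>0)
    print(m.sum(), np.argwhere(m).min(0),np.argwhere(m).max(0),np.round(np.percentile(P[m],[2,50,98],axis=0),3))
s=sensors.state();print(s)
E
```

```text
scene {'fx': 465.083, 'fy': 465.083, 'cx': 323.454, 'cy': 208.873, 'k1': -0.082, 'T': [[0.094, 0.605, -0.791, 1.314], [0.996, -0.061, 0.072, -0.017], [-0.005, -0.794, -0.608, 0.721], [0.0, 0.0, 0.0, 1.0]]}
237 [ 40 217] [177 548] [[ 0.144 -0.151  0.066]
 [ 0.548 -0.141  0.249]
 [ 0.561  0.689  0.264]]
top {'fx': 465.265, 'fy': 465.265, 'cx': 316.893, 'cy': 203.944, 'k1': -0.037, 'T': [[-0.022, -0.982, 0.19, 0.381], [-0.999, 0.026, 0.019, 0.017], [-0.023, -0.189, -0.982, 1.22], [0.0, 0.0, 0.0, 1.0]]}
176 [206  19] [368 408] [[ 0.233 -0.157  0.193]
 [ 0.536 -0.141  0.26 ]
 [ 0.555  0.691  0.265]]
{'clock': 0.1, 'joints': array([ 6.98937607e+01,  2.05946881e+01,  8.65920745e+01, -7.30040938e-04,
        7.29088060e+01, -6.59231808e+00]), 'joint_vel': array([ 0.02277361, -0.06977862, -0.07309463,  0.01103733,  0.03504465,
        0.0453207 ]), 'joint_torque': array([ 1.76287653e-03, -5.16359460e+01, -2.71412247e+01,  6.79462496e-02,
        2.77043885e-02, -9.01179931e-06]), 'ee_pos': array([0.14002622, 0.58292927, 0.30188913]), 'tcp_rot': array([[-9.72313998e-01,  2.33677498e-01, -5.61953226e-04],
       [ 2.33678105e-01,  9.72312746e-01, -1.57051973e-03],
       [ 1.79399163e-04, -1.65835449e-03, -9.99998609e-01]]), 'contact_force': array([ 0.10121312,  0.5049877 , -0.58017843]), 'moment': array([ 0.00054548, -0.02660548,  0.01381812]), 'finger_force': 0.0, 'opening': 0.9994847128308685}
```

Run:
```python
import cv2
a=cv2.imread("pics/scene0.png");b=cv2.imread("pics/top0.png")
c=cv2.resize(a[140:260,160:290],None,fx=6,fy=6,interpolation=cv2.INTER_CUBIC)[:600]
cv2.imwrite("pics/sc.png",cv2.resize(a[130:230,170:300],None,fx=6,fy=6,interpolation=cv2.INTER_CUBIC))
cv2.imwrite("pics/tc.png",cv2.resize(b[160:260,345:475],None,fx=6,fy=6,interpolation=cv2.INTER_CUBIC))
```

```text
(no output)
```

View pics/scene0.png

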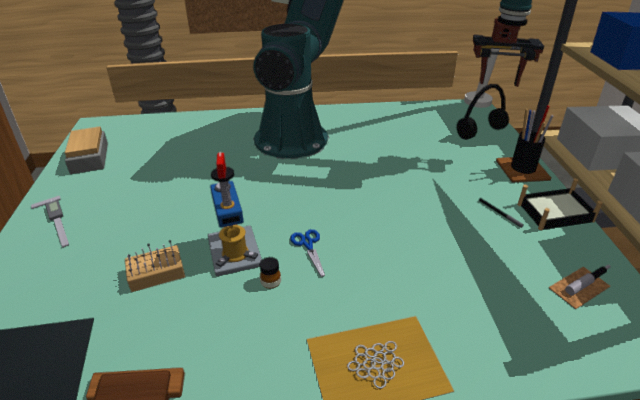

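View pics/top0.png

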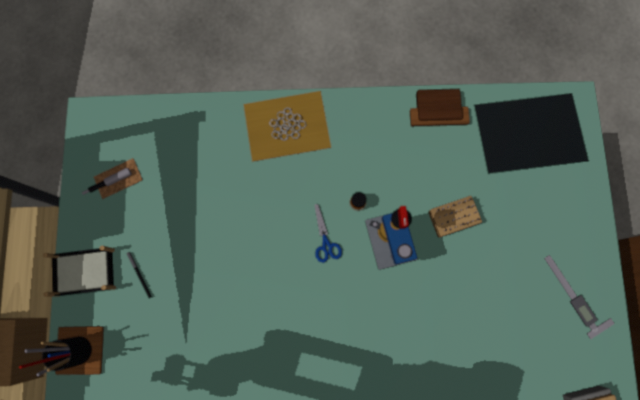

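View pics/sc.png

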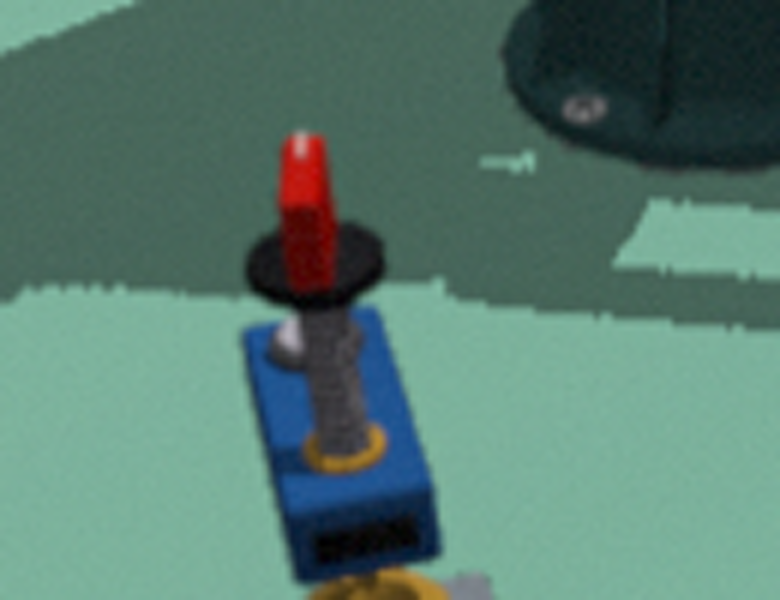

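View pics/tc.png

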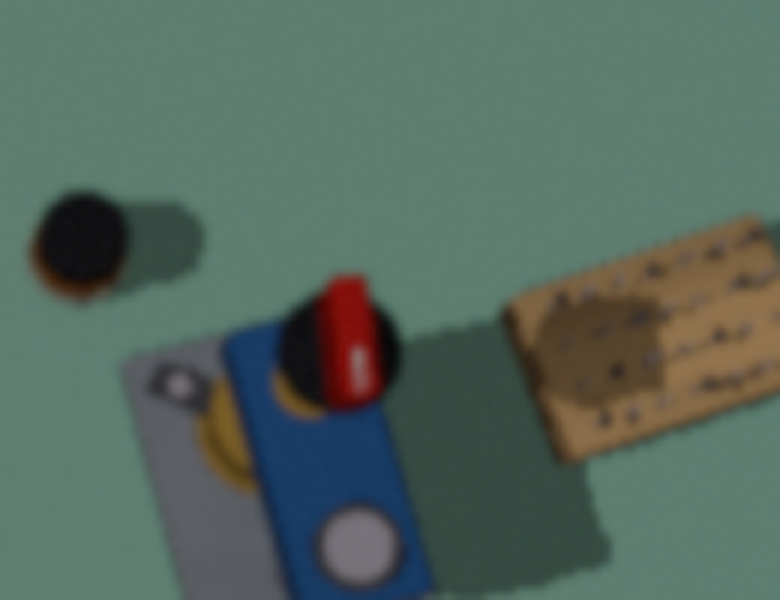

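The scene view shows the red bar standing on its black disc, with the top face centred near (221,158). In the top view the bar's top face is centred near (404,216). The jar is at (358,201), the bur block at (456,217) and the shears at (325,240). Next I'll measure the bar by triangulation and by depth.

Run:
```python
from h import *
S=lambda u,v:(170+u/6-.42,130+v/6-.42); T=lambda u,v:(345+u/6-.42,160+v/6-.42)
print("top centre",tri("scene",S(306,171),"top",T(354,338)))
print("far end",tri("scene",S(304,137),"top",T(349,277)), "\nnear",tri("scene",S(308,206),"top",T(358,398)))
print("disc",tri("scene",S(316,264),"top",T(340,350)))
for n in("scene","top"):
    z=np.load(f"{n}0.npz");im,d=z["im"],z["d"];P=cloud(n,d);hsv=cv2.cvtColor(im,cv2.COLOR_RGB2HSV).astype(int)
    reg=(abs(P[...,0]-.54)<.08)&(abs(P[...,1]+.15)<.08)&(d>0)
    m=reg&((hsv[...,0]<6)|(hsv[...,0]>174))&(hsv[...,1]>140)
    t=m&(P[...,2]>np.percentile(P[m][:,2],98)-.006)
    q=P[t]; print(n,t.sum(),q.mean(0),q.min(0),q.max(0), cv2.minAreaRect((q[:,:2]*1000).astype(np.float32)))
    k=reg&(hsv[...,2]<60)&(P[...,2]>.2); q=P[k]; print(" disc",k.sum(),q.min(0),q.max(0))
    reg=(abs(P[...,0]-.5)<.15)&(abs(P[...,1]+.13)<.12)
    b=reg&(abs(P[...,2]-.15)<.006)&(hsv[...,0]>100)&(hsv[...,0]<125)&(hsv[...,1]>130); q=P[b]
    print(" head",b.sum(),q.mean(0),cv2.minAreaRect((q[:,:2]*1000).astype(np.float32)))
```

```text
top centre (array([ 0.53612536, -0.14406114,  0.26124179]), np.float64(0.0005484156457972163))
far end (array([ 0.55355689, -0.13999685,  0.28370741]), np.float64(0.00011926404205327192)) 
near (array([ 0.51842873, -0.14816785,  0.23744591]), np.float64(0.0007319021692947902))
disc (array([ 0.53750471, -0.14497782,  0.22681362]), np.float64(0.00019231928805828652))
scene 82 [ 0.54299781 -0.14439566  0.26194883] [ 0.51682154 -0.15193661  0.2580222 ] [ 0.56236852 -0.13853054  0.26487662] ((539.4411010742188, -144.7152557373047), (45.997222900390625, 11.670127868652344), 4.600587844848633)
 disc 206 [ 0.51866777 -0.16645017  0.20043089] [ 0.56236194 -0.12359668  0.25335206]
 head 488 [ 0.52579915 -0.14907644  0.15035352] ((510.6872253417969, -151.76097106933594), (117.37649536132812, 50.526241302490234), 12.707575798034668)
top 115 [ 0.53779305 -0.14365213  0.2619694 ] [ 0.51667458 -0.15151687  0.25886451] [ 0.55733994 -0.13693502  0.26564259] ((537.00830078125, -144.226318359375), (40.77710723876953, 14.020407676696777), 3.009972095489502)
 disc 158 [ 0.51533296 -0.16565394  0.22343543] [ 0.55678176 -0.12197811  0.23522708]
 head 659 [ 0.49897735 -0.14855757  0.14898744] ((506.5753173828125, -151.07640075683594), (115.33084869384766, 52.43128967285156), 12.92055892944336)
```

```bash
cat >> h.py <<'E'
AX=np.array([0.538,-0.1445]); YAW=3.8
def R(yaw,flip):
    a=np.radians(yaw+180*flip);c,s=np.cos(a),np.sin(a)
    return np.array([[c,s,0],[s,-c,0],[0,0,-1.]])
def meas(n=5):
    F=[];M=[]
    for _ in range(n):
        arm.pause(.02);s=sensors.state();F.append(s["contact_force"]);M.append(s["moment"])
    return np.mean(F,0),np.mean(M,0),s
E
python3 - <<'E'
from h import *
s=sensors.state();p=s["ee_pos"];arm.move_linear([p[0],p[1],.42])
for f in (0,1):
  for y in (YAW,YAW-72):
    for z in (.25,.42):
      j=arm.solve_ik([*AX,z],R(y,f)); print(f,y,z,None if j is None else np.round(j,1))
E
```

```text
0 3.8 0.25 [-22.1  20.1  95.5  -0.   64.3  64.1]
0 3.8 0.42 [-22.1  12.1  82.   -0.   85.9  64.1]
0 -68.2 0.25 [-22.1  20.1  95.5  -0.   64.3 136.1]
0 -68.2 0.42 [-22.1  12.1  82.   -0.   85.9 136.1]
1 3.8 0.25 [ -22.1   20.1   95.5   -0.    64.3 -115.9]
1 3.8 0.42 [ -22.1   12.1   82.    -0.    85.9 -115.9]
1 -68.2 0.25 [-22.1  20.1  95.5  -0.   64.3 -43.9]
1 -68.2 0.42 [-22.1  12.1  82.   -0.   85.9 -43.9]
```

Run:
```python
from h import *
arm.move_to([*AX,.42],R(YAW,0))
arm.move_linear([*AX,.3135],velocity=.08)
np.set_printoptions(precision=3,suppress=True)
F,M,s=meas(10);print(F,M,s["ee_pos"]); np.save("F0.npy",[F,M])
arm.grasp()
F,M,s=meas(10);print(F,M,s["ee_pos"],s["opening"],s["finger_force"],s["clock"])
for n in("scene","top"):
    im,d=optics.get_image(n);cv2.imwrite(f"pics/{n}1.png",im[...,::-1])
a=cv2.imread("pics/scene1.png")[70:230,150:300];b=cv2.imread("pics/top1.png")[130:290,330:480]
cv2.imwrite("pics/g1.png",cv2.resize(np.hstack([a,b]),None,fx=2.6,fy=2.6,interpolation=cv2.INTER_CUBIC))
```

```text
[ 0.063 -0.069  0.085] [-0.014  0.127  0.013] [ 0.538 -0.145  0.314]
[ 0.09  -0.015 -0.028] [-0.011  0.147  0.023] [ 0.538 -0.144  0.313] 0.1611866956908978 29.941036999225616 6.8917
```

View pics/g1.png

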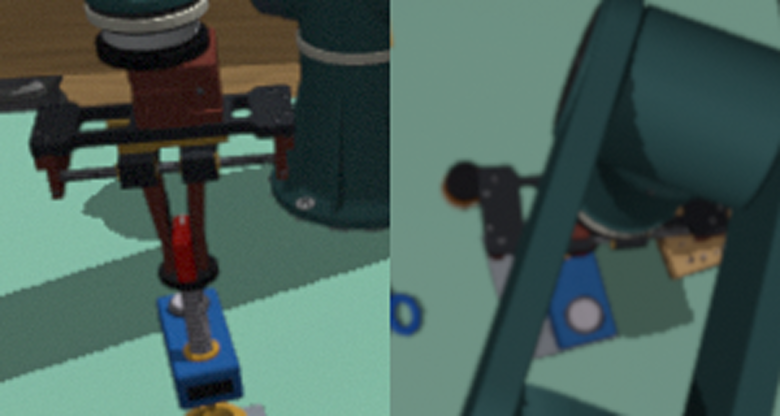

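The left half shows the fingers closed on either side of the red bar at about (185,245); the right half is mostly hidden by the arm. The opening of 14.2 mm matches the bar. Now I'll lower it under force control.

```bash
cat > low.py <<'E'
from h import *
np.set_printoptions(precision=3,suppress=True)
z0=.3135
for k in (2,10,20,29):
    arm.move_linear([*AX,z0-k/1000],velocity=.03);F,M,s=meas(10);print(k,F,s["ee_pos"][2]*1e3)
h=[];hit=0
for t in np.arange(29.5,65.5,.5):
    arm.move_linear([*AX,z0-t/1000],velocity=.01);F,M,s=meas(5)
    h.append((t,F[2],s["ee_pos"][2]*1e3))
    if len(h)>7:
        ref=np.median([x[1] for x in h[-13:-3]]); hit=hit+1 if F[2]-ref>.9 else 0
        if hit>=2 or F[2]-ref>4: break
print(np.array(h)); F,M,s=meas(10);print(F,M,s["clock"],s["opening"])
E
python3 low.py
```

```text
2 [-0.982  0.505  2.484] 311.6162799827339
10 [-0.516  0.571  2.54 ] 303.52988550596115
20 [-0.695  0.676  2.873] 293.5481638998801
29 [-0.426  0.738  3.008] 284.56026541612573
[[ 29.5     3.337 284.014]
 [ 30.      2.901 283.484]
 [ 30.5     2.707 282.998]
 [ 31.      3.224 282.519]
 [ 31.5     2.808 281.986]
 [ 32.      2.624 281.489]
 [ 32.5     2.759 280.978]
 [ 33.      2.831 280.511]
 [ 33.5     2.954 279.996]
 [ 34.      2.532 279.49 ]
 [ 34.5     2.889 278.97 ]
 [ 35.      3.047 278.5  ]
 [ 35.5     2.988 277.989]
 [ 36.      3.078 277.49 ]
 [ 36.5     3.007 276.984]
 [ 37.      3.046 276.508]
 [ 37.5     3.    275.987]
 [ 38.      3.275 275.492]
 [ 38.5     3.044 274.983]
 [ 39.      3.374 274.479]
 [ 39.5     2.863 273.995]
 [ 40.      2.989 273.475]
 [ 40.5     2.91  272.996]
 [ 41.      2.911 272.513]
 [ 41.5     3.318 271.985]
 [ 42.      2.779 271.52 ]
 [ 42.5     2.882 270.999]
 [ 43.      3.202 270.467]
 [ 43.5     3.711 270.009]
 [ 44.      3.404 269.48 ]
 [ 44.5     3.195 268.953]
 [ 45.      3.705 268.494]
 [ 45.5     3.417 267.998]
 [ 46.      3.273 267.475]
 [ 46.5     3.504 266.987]
 [ 47.      3.04  266.486]
 [ 47.5     2.972 265.99 ]
 [ 48.      3.338 265.494]
 [ 48.5     2.99  265.016]
 [ 49.      3.639 264.494]
 [ 49.5     3.445 264.004]
 [ 50.      3.203 263.524]
 [ 50.5     3.677 262.981]
 [ 51.      3.772 262.49 ]
 [ 51.5     3.201 261.979]
 [ 52.      3.294 261.49 ]
 [ 52.5     3.747 260.969]
 [ 53.      3.185 260.466]
 [ 53.5     3.641 259.974]
 [ 54.      3.103 259.5  ]
 [ 54.5     3.403 259.017]
 [ 55.      3.342 258.472]
 [ 55.5     4.372 258.085]
 [ 56.      4.894 257.538]]
[-0.579  1.612  4.832] [ 0.285  0.235 -0.001] 27.425 0.15813705013023394
```

```bash
cat > turn.py <<'E'
from h import *
np.set_printoptions(precision=3,suppress=True)
zt=.3135-.0570
for t in (.0565,.0570):
    arm.move_linear([*AX,.3135-t],velocity=.01);F,M,s=meas(10);print(F,M,s["ee_pos"]*1e3)
arm.pause(.3)
M0=M[2]
for y in [0,-10,-20,-30,-40,-50,-55,-58,-60,-62,-64,-66,-67,-68,-69,-70]:
    j=arm.solve_ik([*AX,zt],R(y,0)); arm.move_joints(j);F,M,s=meas(8)
    r=s["tcp_rot"];print(y,round(np.degrees(np.arctan2(r[1,0],r[0,0])),2),F,M,round(s["clock"],2),s["ee_pos"]*1e3)
    if abs(M[2]-M0)>.4 or abs(F[2])>12: break
E
python3 turn.py
```

```text
[-0.461  1.892  5.235] [ 0.305  0.264 -0.006] [ 537.991 -144.492  257.048]
[-0.647  1.719  5.923] [0.302 0.287 0.014] [ 537.999 -144.497  256.609]
0 -0.0 [-0.582  1.359  5.612] [ 0.252  0.284 -0.023] 28.94 [ 537.995 -144.587  256.617]
-10 -10.0 [-0.896  0.569  6.18 ] [ 0.137  0.317 -0.02 ] 29.37 [ 537.989 -144.83   256.642]
-20 -20.0 [-1.226 -0.333  5.831] [-0.02   0.394 -0.032] 29.79 [ 537.951 -145.066  256.681]
-30 -29.99 [-1.094 -1.059  5.605] [-0.278  0.605 -0.013] 30.22 [ 537.803 -145.267  256.612]
-40 -39.97 [-1.577 -2.084  6.221] [-0.314  0.802  0.098] 30.64 [ 537.736 -145.498  256.658]
-50 -49.97 [-2.039 -2.205  6.504] [-0.735  0.96  -0.023] 31.07 [ 537.549 -145.709  256.644]
-55 -54.96 [-2.026 -3.162  6.317] [-0.669  1.002  0.084] 31.45 [ 537.473 -145.792  256.58 ]
-58 -57.96 [-1.721 -3.458  5.89 ] [-0.591  1.045  0.135] 31.83 [ 537.424 -145.827  256.575]
-60 -59.96 [-2.166 -3.135  5.555] [-0.752  1.011  0.052] 32.22 [ 537.361 -145.85   256.503]
-62 -61.96 [-2.407 -3.341  5.514] [-0.838  1.034  0.016] 32.6 [ 537.295 -145.85   256.499]
-64 -63.97 [-2.442 -3.545  5.858] [-0.81   1.032 -0.008] 32.98 [ 537.279 -145.838  256.498]
-66 -65.97 [-2.335 -2.968  5.518] [-0.814  1.047 -0.005] 33.37 [ 537.23  -145.856  256.486]
-67 -66.97 [-2.819 -3.423  6.142] [-0.759  1.062 -0.016] 33.75 [ 537.217 -145.842  256.49 ]
-68 -67.94 [-2.706 -3.234  6.251] [-0.751  1.027  0.17 ] 34.13 [ 537.23  -145.874  256.492]
-69 -68.92 [-2.927 -3.296  5.599] [-0.695  0.976  0.456] 34.52 [ 537.258 -145.856  256.464]
```

The stop came at about -68°, where the moment rises. Next: ease off, release, retreat and check.

Run:
```python
from h import *
np.set_printoptions(precision=3,suppress=True)
arm.move_joints(arm.solve_ik([*AX,.2565],R(-68.3,0))); F,M,s=meas(8);print(F,M)
arm.let_go(); arm.pause(.3); F,M,s=meas(8);print(F,M,s["opening"])
arm.move_linear([*AX,.42],velocity=.1)
s=sensors.state()
arm.move_joints([60,*s["joints"][1:]])
for n in("scene","top"):
    im,d=optics.get_image(n);cv2.imwrite(f"pics/{n}2.png",im[...,::-1])
    P=cloud(n,d);hsv=cv2.cvtColor(im,cv2.COLOR_RGB2HSV).astype(int)
    m=(abs(P[...,0]-.54)<.08)&(abs(P[...,1]+.15)<.08)&(d>0)&((hsv[...,0]<6)|(hsv[...,0]>174))&(hsv[...,1]>140)
    q=P[m&(P[...,2]>np.percentile(P[m][:,2],98)-.006)]; print(n,q.mean(0),cv2.minAreaRect((q[:,:2]*1000).astype(np.float32)))
print(sensors.state()["clock"])
a=cv2.imread("pics/scene2.png")[130:290,120:330];b=cv2.imread("pics/top2.png")[140:300,300:490]
cv2.imwrite("pics/g2.png",cv2.resize(np.hstack([a,b]),None,fx=2,fy=2,interpolation=cv2.INTER_CUBIC))
```

```text
[-2.596 -3.303  5.566] [-0.749  0.997  0.247]
[-0.024  0.192  0.218] [ 0.042  0.107 -0.003] 0.99667793663041
scene [ 0.541 -0.146  0.206] ((538.8717651367188, -145.3218994140625), (12.28304672241211, 42.4025764465332), 32.92227554321289)
top [ 0.538 -0.144  0.206] ((537.4364013671875, -143.062255859375), (13.860467910766602, 41.03736114501953), 28.980134963989258)
41.0083
```

View pics/g2.png

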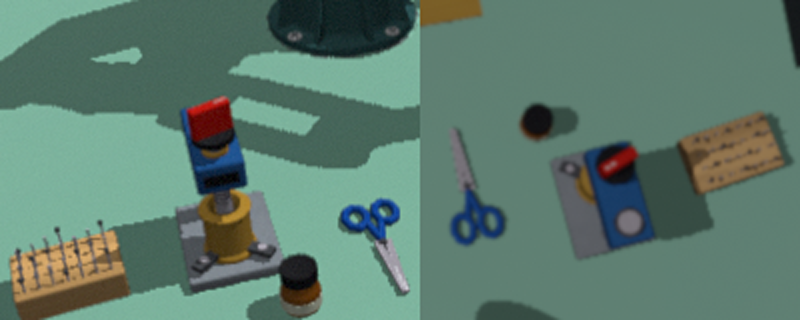

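The spindle has stayed down: the knob top is at 0.206 m, about 57 mm lower than at the start. The bar has turned (top crop, about (600,172) to (637,152)) and the bystanders haven't moved. The bar yaw reads a little low, so I'll check the lock angle more closely.

Run:
```python
import cv2
a=cv2.imread("pics/scene2.png")[172:212,205:255];b=cv2.imread("pics/top2.png")[205:245,380:430]
import numpy as np
cv2.imwrite("pics/k2.png",cv2.resize(np.hstack([a,b]),None,fx=8,fy=8,interpolation=cv2.INTER_CUBIC))
```

```text
(no output)
```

View pics/k2.png

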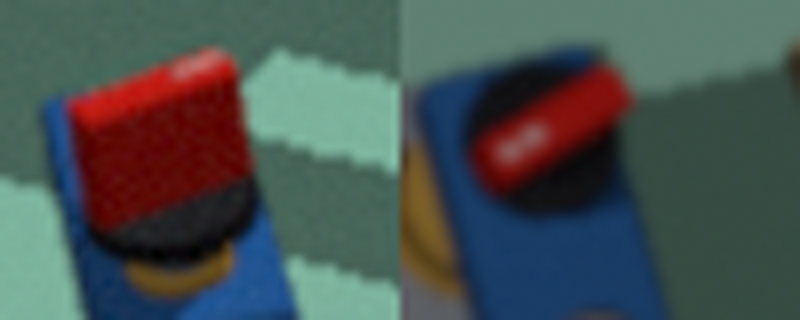

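The crop shows the bar's top edges clearly: scene (80,127)→(240,68), top (472,148)→(612,66). I'll convert those to a yaw.

Run:
```python
from h import *
def pl(n,u,v,z):
    o,d=ray(n,u,v);return (o+d*(z-o[2])/d[2])[:2]
def yaw(n,a,b,z):
    d=pl(n,*b,z)-pl(n,*a,z);print(n,np.degrees(np.arctan2(d[1],d[0])),np.linalg.norm(d))
S=lambda u,v:(205+u/8-.44,172+v/8-.44);T=lambda u,v:(380+(u-400)/8-.44,205+v/8-.44)
yaw("scene",S(80,127),S(240,68),.206)
yaw("scene",S(72,103),S(222,50),.206)
yaw("top",T(472,148),T(612,66),.206)
yaw("top",T(495,195),T(632,105),.206)
# initial, same way
s=lambda u,v:(170+u/6-.42,130+v/6-.42);t=lambda u,v:(345+u/6-.42,160+v/6-.42)
yaw("scene",s(304,137),s(308,206),.263); yaw("top",t(357,398),t(349,277),.263)
```

```text
scene 120.23285556094386 0.04363619239676666
scene 119.19371091564032 0.04082869794537852
top -61.22591799172537 0.04526653816807687
top -58.40478209678601 0.04568076805989459
scene 6.404783134513815 0.04318905618227064
top 0.453417095288593 0.04249576794502154
```

Run:
```python
from h import *
def top():
    z=[]
    for _ in range(6):
        im,d=optics.get_image("top");P=cloud("top",d);hsv=cv2.cvtColor(im,cv2.COLOR_RGB2HSV).astype(int)
        m=(abs(P[...,0]-.538)<.03)&(abs(P[...,1]+.1445)<.03)&(P[...,2]>.195)&((hsv[...,0]<6)|(hsv[...,0]>174))&(hsv[...,1]>140)
        z.append(np.median(P[m][:,2]))
    return np.mean(z)*1e3
a=top();arm.pause(4);b=top();print(a,b,sensors.state()["clock"])
if abs(a-b)<.4: print(arm.hand_in())
```

```text
205.1328624191402 205.17747270457917 45.6083
the job is handed in; nothing more can be done
None
```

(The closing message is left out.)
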